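Sort a dismantled clock movement into its trays

TASK

Sort the parts of the dismantled clock: lay both gear wheels in the square tray, flat with their arbors up and side by side (not on one another), lay both pillars flat on the floor of the long narrow tray, and stand the spring barrel upright in the round dish with its small square peg up. Set each part down rather than dropping it, leave everything let go and at rest, and do not knock over or push about the little oil bottle.

Things in the scene. Friction and masses are not known exactly. Their poses are not given: they have to be found in the camera images.
- wheel_large: The larger of the two brass gear wheels: a toothed, four-spoked disc 62 mm across and 5 mm thick, lying flat, with a hub 20 mm across up to 9 mm height and a plain round steel arbor (shaft) 12 mm in diameter standing upright in its centre from 9 mm to 36 mm above the underside: the arbor is the place to grip. Origin: centre of the underside, on the arbor's axis; z points up along the arbor. Loose, about 70 g.
- wheel_small: The smaller of the two brass gear wheels: a toothed, four-spoked disc 46 mm across and 5 mm thick, lying flat, with a hub 20 mm across up to 9 mm height and a plain round steel arbor (shaft) 12 mm in diameter standing upright in its centre from 9 mm to 36 mm above the underside: the arbor is the place to grip. Origin: centre of the underside, on the arbor's axis; z points up along the arbor. Loose, about 45 g.
- pillar_a: One of two identical steel movement pillars, lying on the bench: a round bar 11 mm in diameter and 48 mm long with a square 14 x 14 mm collar, 8 mm long, on each end, 64 mm overall (it does not roll). Grip it across the round middle. Origin: middle of the pillar, on its axis, 7 mm above what it lies on; x runs along the pillar. Loose, about 50 g.
- pillar_b: One of two identical steel movement pillars, lying on the bench: a round bar 11 mm in diameter and 48 mm long with a square 14 x 14 mm collar, 8 mm long, on each end, 64 mm overall (it does not roll). Grip it across the round middle. Origin: middle of the pillar, on its axis, 7 mm above what it lies on; x runs along the pillar. Loose, about 50 g.
- barrel: Brass spring barrel, a standing drum 46 mm in diameter and 26 mm high with a toothed rim 52 mm across on its lowest 5 mm; a small steel boss and a 7 mm square peg on top reach 34 mm. Grip the drum across its 46 mm. Origin: centre of the underside; z up. Loose, about 180 g.
- tray_square: Square open tray, 144 x 144 mm outside, 136 x 136 mm inside, walls 4 mm. Grey plastic, fixed to the bench, floor 4 mm thick (its upper face 4 mm above the bench), top of rim 18 mm above the bench. Origin: centre of the underside, at bench height; z up, x and y parallel to the walls.
- tray_long: Long narrow open tray, 168 x 84 mm outside, 160 x 76 mm inside, walls 4 mm: the two pillars fit end to end along it, and fingers inside it must be opened only a little. Grey plastic, fixed to the bench, floor 4 mm thick (its upper face 4 mm above the bench), top of rim 18 mm above the bench. Origin: centre of the underside, at bench height; z up, x along its length, y across.
- dish_round: Round open dish, 132 mm across the rim outside, about 120 mm inside, wall 4 mm. Grey plastic, fixed to the bench, floor 4 mm thick (its upper face 4 mm above the bench), top of rim 18 mm above the bench. Origin: centre of the underside, at bench height; z up.
- oiler: Little amber glass oil bottle with a black cap, 24 mm in diameter, 55 mm high, standing on the bench between the parts and the trays; a bystander. Origin: centre of the underside; z up. Loose, 40 g.
Not all that is in view belongs to the job. What is shaped like the pillar_b but yellow is not meant.

How it is judged:
By the outcome, as a careful person would: the job done as asked, in the order asked, and still so for the second after the job is handed in, with the robot touching nothing.
It also fails if it takes over 112 s, if anything falls off the work surface, if the arm or the gripper's body presses on something with over 40 N, if the wrist force passes 120 N, or if a joint passes its speed limit or range.

ROBOT

A 6-joint arm with a two-finger parallel gripper is mounted at the origin on the work surface. World frame = base frame: x ahead of the robot, y to its left, z up, the work surface at z = 0. Lengths are in m, angles in degrees, forces in N, time in s.
With the tool pointing down it reaches from about 0.35 to 0.875 m from the base axis. Payload 4.2 kg.
Tool frame: the origin (TCP) lies at the very end of the fingers, on their centre line; the grasp point (between the pads) lies 19 mm behind it (r.grip_point_offset is the distance from the TCP to the grasp point, in m); z points along the fingers, y is the line along which they close (so a half turn about z gives the same grasp; the last joint's range is limited). The gripper opens to 87 mm and grips with 3 to 60 N. Pads are 19 mm wide; open, the fingers measure 117 mm over their backs; the gripper's body (75 mm by 190 mm) begins 51 mm behind the grasp point.
Start: joints at [-60.126, 22.042, 0.453, 0, -68.411, -14.817], TCP at [0.162, -0.604, 0.223] pointing down, gripper open.
Joint ranges: [-179.83, 179.83], [-69.29, 118.12], [-61.27, 80.66], [-181.25, 117.63], [-171.15, -9.14], [-177.46, 177.46]. Speed limits (degrees/s): [159.86, 159.86, 180, 180, 180, 180].

INTERFACE

Orientations are given as a 3x3 rotation matrix whose columns are the frame's x, y, z axes.
In Python, from station import r, cams gives the robot as it stands. The module is installed in compiled form; this text tells all that it offers.
- The arm moves only by the shell command python3 -m handwheel 'ROWS'. ROWS is JSON, a list that holds one entry, the list of rows, each a list of 7 numbers: the turn, a rotation vector about the tool's x, y, z in units of 6 degrees (1.0 is 6 degrees), then the shift along the tool's x, y, z in m, then the finger opening in m, from 0 to 0.087. In form: [[[ax, ay, az, x, y, z, jaw], ...]]. A call has 1 to 12 rows; each row shifts and turns the commanded pose from where the row before left it, along the tool's axes as they then stand; what a row does not reach is not made up. A row lasts 1/10 s, in which the tool goes at most 50 mm and 8.59 degrees, less where a joint would pass 70% of its speed; a pose out of reach is approached as far as the arm can. A call with a gripper value outside its range is refused whole. The fingers move at their own pace and stop on an object; the grip force is fixed at half the most. Time passes only in rows, so rows that do not move let the fingers close. It gives the time, the measured TCP pose, the force, the opening and the grip force at its end, in the units of the state.
- r.sense(): the state, without advancing time (a new reading comes with each control period).
- cams.capture(name): name is "scene" or "top" or "wrist"; returns the picture (420x560x3 uint8, red, green, blue); there is no depth.
- cams.get_calibration(name): a dict with "camera_matrix" (3x3 intrinsics, pixels), "k1" (the pictures are not rectified: a ray, as slopes to the right and down, at radius r is drawn at 1 + k1 r^2 times it, then the intrinsics apply), "rvec" (rotation vector, rad) and "tvec" (3), from world to camera coordinates, as OpenCV has them; the wrist camera has in their place "T_tool_cam" (4x4, takes a point from camera to tool coordinates, whose origin is the TCP and whose axes are the flange's). Camera axes: x right, y down, z forward; pixel columns grow to the right and rows downward; lengths in m; the calibration is good to about 2 mm. A picture is of the moment at which its call begins: read the wrist's pose just before it. get_calibration takes no time and is no camera call.
- r.finish_job(): hands the job in; it is judged then, once.
The state is a dict: "time_s": time; "joints": joint angles; "joint_velocities": joint speeds; "effort": joint torques, N m; "tcp_pos": TCP position; "ee_rot": TCP orientation; "wrist_force": force on the tool from outside, world axes, zero at the start; "moment": the same for the moment, N m; "gripper_width": opening from 0.0 (shut) to 1.0 (fully open); "gripper_force": force on a finger pad.
Only numpy, scipy, OpenCV 4.12 (cv2) and the standard library are available. Lean on these libraries where they do the work, as an engineer would, in place of code of your own. Each camera call takes 0.05 s, during which the arm holds its last target. There are 200 camera calls.

## Working session

There is one attempt and no reset: what is moved stays moved. The work goes in short steps, Python scripts to look and compute and a shell command to move; the robot and the scene stay as the last step left them, time stands still between calls to the robot, and variables do not carry over. Pictures are saved under pics/ and viewed, at most 14 in all, crops included, and the job is handed in when it is done.

```bash
mkdir -p pics; python3 - <<'E'
from station import r,cams
import cv2,numpy as np
s=r.sense();print(s['time_s'],s['tcp_pos'],np.round(s['ee_rot'],3).tolist(),s['gripper_width'])
for n in("scene","top","wrist"):
    im=cams.capture(n);cv2.imwrite(f"pics/{n}0.png",im[:,:,::-1]);c=cams.get_calibration(n);print(n,{k:np.round(v,4).tolist() for k,v in c.items()})
E
```

```text
0.0 [ 0.162226   -0.60295825  0.22146246] [[-0.966, -0.26, -0.001], [-0.26, 0.966, 0.002], [0.0, 0.002, -1.0]] 1.0016240202594422
scene {'camera_matrix': [[446.3998, 0.0, 283.4687], [0.0, 446.3998, 209.0181], [0.0, 0.0, 1.0]], 'k1': -0.0846, 'rvec': [0.7798, 2.5789, -1.0982], 'tvec': [0.4234, -0.1536, 1.2953]}
top {'camera_matrix': [[476.6512, 0.0, 285.9956], [0.0, 476.6512, 205.1091], [0.0, 0.0, 1.0]], 'k1': 0.0539, 'rvec': [2.1173, -2.1674, 0.1637], 'tvec': [0.0178, 0.4918, 0.9472]}
wrist {'camera_matrix': [[289.6457, 0.0, 273.744], [0.0, 289.6457, 207.9149], [0.0, 0.0, 1.0]], 'k1': -0.0074, 'T_tool_cam': [[0.0009, -0.9572, -0.2894, 0.0804], [1.0, 0.0007, 0.0006, 0.0], [-0.0004, -0.2894, 0.9572, -0.1625], [0.0, 0.0, 0.0, 1.0]]}
```

View pics/top0.png

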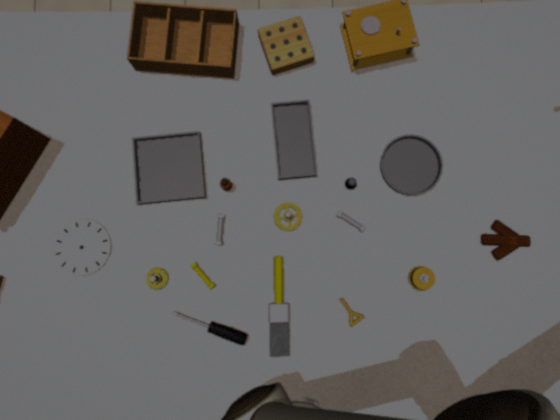

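View pics/scene0.png

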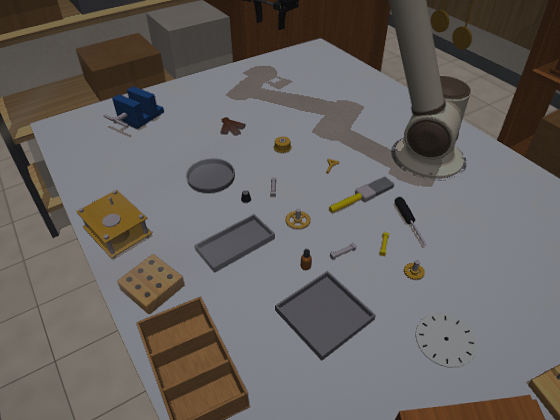

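Candidates in the top view (px):
- **Wheels:** large (288,216) and small (157,278). The clock dial at (82,247) is not one.
- **Pillars:** steel at (220,229) and (351,221). The yellow one at (203,276) is the decoy.
- **Barrel:** (423,279). The brass key at (350,312) is not it.
- **Oiler:** amber, at (226,184). The black cap-like thing at (351,183) is not the oiler.

Next I check this in one close crop and measure.

```bash
cat > h.py <<'E'
from station import r,cams
import cv2,numpy as np
from scipy.spatial.transform import Rotation as R
def cam(n,s=None):
    c=cams.get_calibration(n);K=np.array(c["camera_matrix"])
    if n=="wrist":
        T=np.array(c["T_tool_cam"]);E=np.array(s["ee_rot"]);Rw=E@T[:3,:3];o=np.array(s["tcp_pos"])+E@T[:3,3]
    else:
        Rw=R.from_rotvec(np.ravel(c["rvec"])).as_matrix().T;o=-Rw@np.ravel(c["tvec"])
    return K,c["k1"],Rw,o
def cast(n,uv,z,s=None):
    K,k,Rw,o=cam(n,s);uv=np.atleast_2d(np.array(uv,float))
    p=cv2.undistortPoints(uv.reshape(-1,1,2),K,np.array([k,0,0,0.]))[:,0]
    d=np.c_[p,np.ones(len(p))]@Rw.T
    return o+d*((z-o[2])/d[:,2])[:,None]
def blobs(mask,amin):
    cs,_=cv2.findContours(mask.astype(np.uint8),cv2.RETR_EXTERNAL,cv2.CHAIN_APPROX_NONE)
    return [c[:,0].astype(np.float32) for c in cs if cv2.contourArea(c)>amin]
def rect(w):
    (x,y),(a,b),t=cv2.minAreaRect((w[:,:2]*1000).astype(np.float32))
    if a<b:a,b,t=b,a,t+90
    return np.round([x,y,a,b,(t+90)%180-90],1)
E
python3 - <<'E'
from h import *
im=cv2.imread("pics/top0.png")
c=im[140:300,125:445];cv2.imwrite("pics/crop0.png",cv2.convertScaleAbs(cv2.resize(c,None,fx=2.5,fy=2.5,interpolation=2),alpha=1.5))
print("cam",cam("top")[3],cam("scene")[3])
for n in("top","scene"):
    im=cv2.imread(f"pics/{n}0.png");hsv=cv2.cvtColor(im,cv2.COLOR_BGR2HSV);print(n,"bg",hsv[200,320] if n=="top" else hsv[180,340])
    print("tray px",[hsv[v,u].tolist() for u,v in((170,168),(220,229))])
    for nm,m,z in(("sat",(hsv[...,1]>110)&(hsv[...,2]>60),.005),("grey",(hsv[...,2]<115)&(hsv[...,1]<70),.018)):
        for b in blobs(m,60):
            w=cast(n,b,z);q=rect(w)
            if 200<q[0]<800 and q[2]<260: print(nm,np.round(b.mean(0)),q)
E
```

```text
cam [0.34285088 0.00840163 1.01081278] [0.93338017 0.62873157 0.78373308]
top bg [110   7 115]
tray px [[173, 12, 84], [165, 10, 100]]
sat [351. 312.] [ 276.1 -125.4   56.1   31.6   18.6]
sat [157. 278.] [350.4 277.5  41.4  40.9  88.4]
sat [421. 278.] [ 337.6 -271.1   51.7   45.    88.9]
sat [202. 275.] [353.3 183.9  63.9  13.2  40.4]
sat [278. 280.] [341.2  26.5  96.4  16.8  -1.3]
sat [288. 216.] [473.7   3.5  57.5  55.8  88.7]
sat [  3. 123.] [688.6 604.2  58.   24.9   3.2]
scene bg [114  18 139]
tray px [[113, 17, 138], [110, 17, 138]]
sat [473. 411.] [484.6 558.3 256.5  44.5 -35.9]
sat [551. 388.] [335.8 614.3 103.7  50.2  33.6]
sat [414. 271.] [347.2 279.4  43.6  42.4 -34.1]
sat [384. 244.] [347.7 182.1  74.   12.   40. ]
sat [297. 219.] [472.1   4.4  59.1  59.  -36.1]
sat [345. 202.] [332.9  22.1 105.7  24.   -0.7]
sat [282. 145.] [ 328.5 -278.4   76.2   47.5   56.6]
sat [125. 100.] [ 633.7 -799.9  121.    36.   -68.7]
sat [140.  92.] [ 569.8 -821.2  111.    33.6  -66.9]
grey [324. 314.] [584.3 260.3 152.1 150.6   4.8]
grey [343. 251.] [451.2 154.5  70.2  20.4  -4.7]
grey [234. 242.] [639.5  -5.7 174.6  97.9   3.9]
grey [409. 221.] [254.1 169.5 173.   36.9  68.4]
grey [245. 197.] [ 540.  -126.6   46.3   25.3   60.2]
grey [273. 188.] [ 464.3 -116.6   67.9   13.7   54.6]
grey [364. 195.] [2.882e+02 3.280e+01 2.014e+02 5.240e+01 1.000e-01]
grey [210. 176.] [ 578.6 -253.9  149.1  130.3   60.9]
grey [231. 129.] [ 417.4 -427.8   87.4   83.3   48. ]
grey [123. 124.] [ 694.3 -646.2  168.3   93.6  -62.1]
```

View pics/crop0.png

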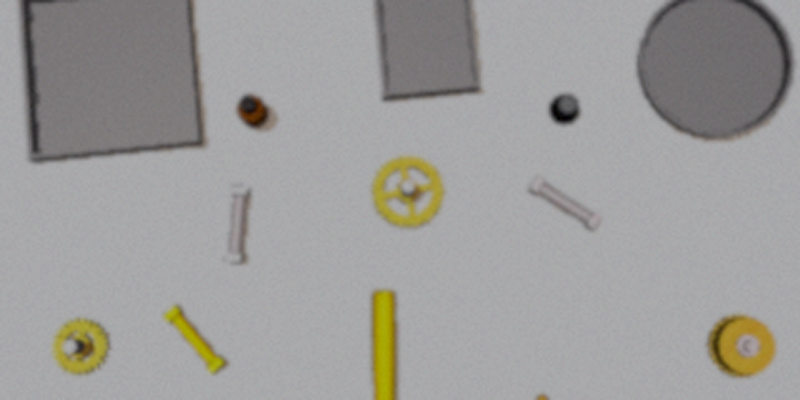

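The crop confirms it. The two grey steel pillars are at crop (237,225) and (565,203), the yellow one at (195,340) is the decoy, and the wheels, barrel and oiler are as listed. Next I measure precisely.

```bash
python3 - <<'E'
from h import *
im=cv2.imread("pics/top0.png");hsv=cv2.cvtColor(im,cv2.COLOR_BGR2HSV);V=cv2.GaussianBlur(hsv[...,2],(3,3),0)
def show(nm,m,box,z):
    x0,y0,x1,y1=box;mm=np.zeros(m.shape,bool);mm[y0:y1,x0:x1]=m[y0:y1,x0:x1]
    b=max(blobs(mm,5),key=len);w=cast("top",b,z);print(nm,np.round(b.mean(0)),rect(w))
for nm,box in(("sq",(120,120,215,212)),("long",(265,90,325,190)),("dish",(370,125,450,205))): show(nm,V<100,box,.018)
print("bg near pillars",hsv[229,232],hsv[229,220],hsv[215,340],hsv[221,351])
bg=cv2.medianBlur(im,41);d=np.abs(im.astype(int)-bg).sum(2)
show("p1",d>18,(205,205,236,252),.009);show("p2",d>18,(328,202,374,238),.009)
show("oiler base",d>30,(214,170,240,196),.03);show("black",d>30,(338,170,362,196),.02)
s=cv2.imread("pics/scene0.png");
# arbor tips: bright spots, two-view check of heights
for nm,(a,b) in dict(large=((289,215),(297,212)),small=((155,277),(417,264))).items(): print(nm,cast("top",a,.036).round(4),cast("scene",b,.036).round(4))
sat=(hsv[...,1]>110)&(hsv[...,2]>60)
show("barrel",sat,(405,262,440,296),.020)
cv2.imwrite("pics/z1.png",cv2.convertScaleAbs(np.hstack([cv2.resize(im[v-20:v+20,u-20:u+20],(260,260),interpolation=2) for u,v in((220,229),(351,221),(423,279))]),alpha=1.6))
E
```

```text
sq [169. 168.] [581.5 252.6 151.2 150.5   4.9]
long [294. 140.] [637.8 -13.6 175.5  86.6   3.8]
dish [411. 165.] [ 575.6 -260.3  135.4  133.    -2.9]
bg near pillars [ 90   2 114] [165  10 100] [165  10 102] [170   7 104]
p1 [221. 231.] [446.8 145.6  63.8  18.   -2.9]
p2 [350. 221.] [ 458.8 -129.1   67.4   17.8   55.7]
oiler base [227. 185.] [539.3 129.2  37.7  26.6  43.7]
black [350. 183.] [ 537.8 -131.2   28.    27.5   -1.4]
large [[0.4715 0.0005 0.036 ]] [[0.476  0.0086 0.036 ]]
small [[0.3522 0.2732 0.036 ]] [[0.3518 0.2847 0.036 ]]
barrel [421. 278.] [ 337.7 -267.    50.9   44.3   88.9]
```

View pics/z1.png

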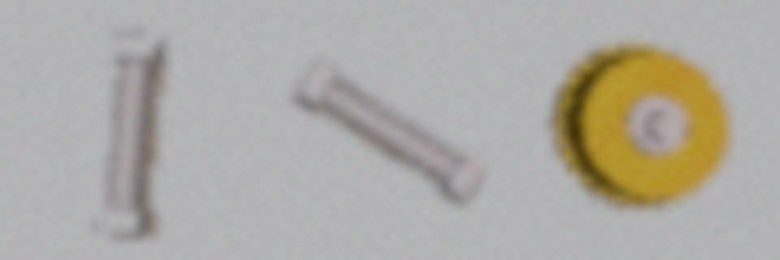

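Top-view values fit the stated sizes. The scene outlines are biased by visible side walls. I square the tool up and move over the large wheel.

```bash
python3 -m handwheel '[[[0,0,0.84,0,0,0,0.087],[0,0,0.84,0,0,0,0.087],[0,0,0.84,0,0,0,0.087],[0,0,0,-0.022,0.043,0,0.087],[0,0,0,-0.022,0.043,0,0.087],[0,0,0,-0.022,0.043,0,0.087],[0,0,0,-0.022,0.043,0,0.087],[0,0,0,-0.022,0.043,0,0.087],[0,0,0,-0.022,0.043,0,0.087],[0,0,0,-0.022,0.043,0,0.087],[0,0,0,-0.022,0.043,0,0.087],[0,0,0,-0.022,0.043,0,0.087]]]'
python3 -m handwheel '[[[0,0,0,-0.022,0.043,0,0.087],[0,0,0,-0.022,0.043,0,0.087],[0,0,0,-0.022,0.043,0,0.087],[0,0,0,-0.022,0.043,0,0.087],[0,0,0,-0.022,0.043,0,0.087],[0,0,0,0,0,0.03,0.087],[0,0,0,0,0,0.03,0.087],[0,0,0,0,0,0,0.087]]]'
cat > look.py <<'E'
import sys
from h import *
s=r.sense();im=cams.capture("wrist");cv2.imwrite(f"pics/{sys.argv[1]}.png",im[:,:,::-1])
z=float(sys.argv[2]);t=np.array(s["tcp_pos"]);E=np.array(s["ee_rot"]);print(round(s["time_s"],2),t.round(4),"yaw x",np.degrees(np.arctan2(E[1,0],E[0,0])).round(1),"width",round(s["gripper_width"]*87,1),"F",s["gripper_force"])
hsv=cv2.cvtColor(im,cv2.COLOR_RGB2HSV)
for b in blobs((hsv[...,1]>110)&(hsv[...,2]>50),300):
    w=cast("wrist",b,z,s);q=rect(w);d=np.array([q[0]/1e3,q[1]/1e3,0])-t;d[2]=0
    print("px",b.mean(0).round(),"rect",q,"tool shift",(E.T@d).round(4))
E
python3 look.py w1 0.005
```

```text
time_s: 1.35
tcp_pos: [0.3611, -0.2148, 0.2227]
ee_rot: [[-1.0, 0.001, 0.001], [0.001, 1.0, 0.0], [-0.001, 0.0, -1.0]]
wrist_force: [0.9, -0.3, 0.7]
gripper_width: 1.002
gripper_force: 0.0
time_s: 2.15
tcp_pos: [0.4679, -0.0021, 0.1588]
ee_rot: [[-1.0, 0.001, -0.009], [0.001, 1.0, -0.002], [0.009, -0.002, -1.0]]
wrist_force: [-0.6, -0.6, 0.6]
gripper_width: 1.003
gripper_force: 0.0
2.15 [ 0.4679 -0.0021  0.1588] yaw x 179.9 width 87.2 F 0.0
px [396. 338.] rect [657.1 158.9 380.1  28.6  89.9] tool shift [-0.189   0.1612 -0.0021]
px [116. 289.] rect [ 593.5 -200.6   72.6   29.3  -14.6] tool shift [-0.1258 -0.1984 -0.0008]
px [432. 291.] rect [592.  195.1  74.5  29.9  13. ] tool shift [-0.1239  0.1973 -0.0016]
px [280. 199.] rect [471.2   4.6  58.1  57.5  11.4] tool shift [-0.0033  0.0067 -0.    ]
px [546.  82.] rect [349.6 272.5  43.6  31.1  15.1] tool shift [0.1186 0.2744 0.0006]
px [460.  84.] rect [350.7 187.2  65.9  17.9  40.3] tool shift [0.1174 0.1891 0.0007]
px [15. 70.] rect [ 337.8 -260.2   49.8   36.9  -14.6] tool shift [ 0.1298 -0.2583  0.0017]
px [304.  67.] rect [336.2  27.7  99.   18.5  -0.4] tool shift [0.1317 0.0296 0.0012]
```

View pics/w1.png

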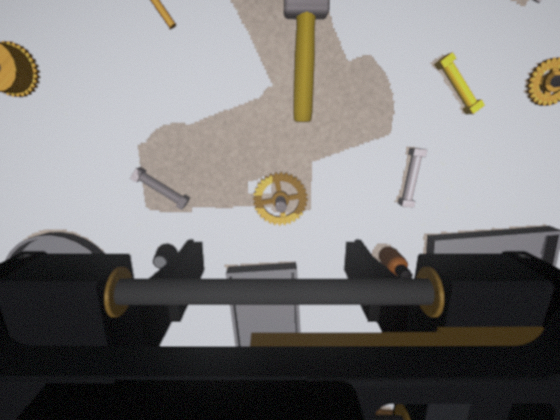

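The wrist view shows the large wheel at px (280,199), giving (0.471,0.005), which agrees with the top view's (0.474,0.004). I descend and grip.

```bash
python3 -m handwheel '[[[0,0,0,-0.0045,0.006,0.035,0.087],[0,0,0,0,0,0.035,0.087],[0,0,0,0,0,0.035,0.06],[0,0,0,0,0,0.028,0.05],[0,0,0,0,0,0.012,0.04],[0,0,0,0,0,0,0.04]]]'
python3 -m handwheel '[[[0,0,0,0,0,0,0],[0,0,0,0,0,0,0],[0,0,0,0,0,0,0],[0,0,0,0,0,0,0],[0,0,0,0,0,0,0],[0,0,0,0,0,0,0],[0,0,0,0,0,0,0]]]'
```

```text
time_s: 2.8
tcp_pos: [0.4759, 0.0038, 0.0174]
ee_rot: [[-1.0, 0.001, -0.001], [0.001, 1.0, -0.001], [0.001, -0.001, -1.0]]
wrist_force: [0.9, 0.0, 0.1]
gripper_width: 0.722
gripper_force: 0.0
time_s: 3.5
tcp_pos: [0.4756, 0.0042, 0.0177]
ee_rot: [[-1.0, 0.001, 0.0], [0.001, 1.0, 0.0], [-0.0, 0.0, -1.0]]
wrist_force: [-0.5, 0.6, 1.3]
gripper_width: 0.126
gripper_force: 30.0
```

Gripped: opening 11 mm, 30 N. I lift it and carry it over the square tray, toward its near-right quarter.

```bash
python3 -m handwheel '[[[0,0,0,0,0,-0.02,0],[0,0,0,0,0,-0.03,0],[0,0,0,0,0,-0.03,0],[0,0,0,0,0,-0.03,0],[0,0,0,-0.013,0.037,0,0],[0,0,0,-0.013,0.037,0,0],[0,0,0,-0.013,0.037,0,0],[0,0,0,-0.013,0.037,0,0],[0,0,0,-0.013,0.037,0,0],[0,0,0,-0.013,0.037,0,0],[0,0,0,0,0,0,0],[0,0,0,0,0,0,0]]]'
python3 look.py w2 0.005 | head -1; python3 - <<'E'
from h import *
cv2.imwrite("pics/t2.png",cv2.convertScaleAbs(cams.capture("top")[100:300,100:460,::-1],alpha=1.5))
E
```

```text
time_s: 4.7
tcp_pos: [0.5532, 0.2264, 0.1265]
ee_rot: [[-1.0, 0.0, -0.002], [0.0, 1.0, -0.001], [0.002, -0.001, -1.0]]
wrist_force: [-0.8, -0.6, -1.0]
gripper_width: 0.126
gripper_force: 30.0
4.7 [0.5532 0.2264 0.1265] yaw x 180.0 width 10.9 F 29.999751448631287
```

View pics/w2.png

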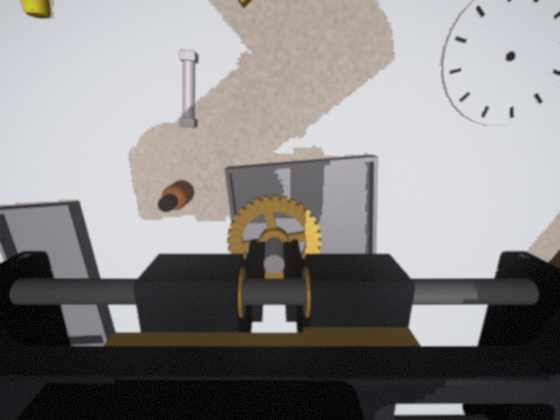

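The wheel hangs level at px (274,238). The tray's near-rim corners show at (228,168) and (376,156). I check them against the tray position.

```bash
python3 - <<'E'
from h import *
s=r.sense();print(cast("wrist",[(228,168),(376,156)],.018,s).round(4))
R4=lambda a:np.array([[np.cos(a),-np.sin(a)],[np.sin(a),np.cos(a)]])
for c in((-.072,-.072),(-.072,.072)):print(np.array([.5815,.2526])+R4(np.radians(4.9))@c)
E
```

```text
[[0.5153 0.182  0.018 ]
 [0.5042 0.3201 0.018 ]]
[0.51591316 0.17471312]
[0.50361312 0.31818684]
```

```bash
python3 -m handwheel '[[[0,0,0,-0.008,0,0.01,0],[0,0,0,0,0,0.03,0],[0,0,0,0,0,0.03,0],[0,0,0,0,0,0.02,0],[0,0,0,0,0,0.008,0],[0,0,0,0,0,0.002,0],[0,0,0,0,0,0,0],[0,0,0,0,0,0,0]]]'
```

```text
time_s: 5.6
tcp_pos: [0.5627, 0.2264, 0.0288]
ee_rot: [[-1.0, 0.001, 0.002], [0.001, 1.0, 0.001], [-0.002, 0.001, -1.0]]
wrist_force: [0.7, 1.2, -0.8]
gripper_width: 0.127
gripper_force: 30.0
```

Gap is about 7 mm. I lower slowly.

```bash
python3 -m handwheel '[[[0,0,0,0,0,0.002,0],[0,0,0,0,0,0.002,0],[0,0,0,0,0,0.001,0],[0,0,0,0,0,0.001,0],[0,0,0,0,0,0,0],[0,0,0,0,0,0,0]]]'; python3 -m handwheel '[[[0,0,0,0,0,0.001,0],[0,0,0,0,0,0,0],[0,0,0,0,0,0,0]]]'
```

```text
time_s: 6.2
tcp_pos: [0.5618, 0.2261, 0.0217]
ee_rot: [[-1.0, 0.001, 0.0], [0.001, 1.0, -0.0], [-0.0, -0.0, -1.0]]
wrist_force: [-1.2, 0.2, 1.8]
gripper_width: 0.127
gripper_force: 30.0
time_s: 6.5
tcp_pos: [0.5618, 0.2261, 0.0217]
ee_rot: [[-1.0, 0.001, 0.0], [0.001, 1.0, -0.0], [-0.0, -0.0, -1.0]]
wrist_force: [-1.9, -0.6, 5.8]
gripper_width: 0.126
gripper_force: 30.0
```

In contact (5.8 N). I release, rise, and go to the small wheel.

```bash
python3 -m handwheel '[[[0,0,0,0,0,0,0.03],[0,0,0,0,0,0,0.03],[0,0,0,0,0,0,0.03],[0,0,0,0,0,-0.02,0.03],[0,0,0,0,0,-0.03,0.03],[0,0,0,0,0,-0.04,0.05],[0,0,0,0,0,-0.04,0.087],[0,0,0,0.042,0.01,0,0.087],[0,0,0,0.042,0.01,0,0.087],[0,0,0,0.042,0.01,0,0.087],[0,0,0,0.042,0.01,0,0.087],[0,0,0,0.042,0.01,0,0.087]]]'
python3 -m handwheel '[[[0,0,0,0,0,0,0.087],[0,0,0,0,0,0,0.087]]]'; python3 look.py w3 0.005
```

```text
time_s: 7.7
tcp_pos: [0.3504, 0.2763, 0.1504]
ee_rot: [[-1.0, 0.002, 0.0], [0.002, 1.0, 0.0], [-0.0, 0.0, -1.0]]
wrist_force: [-0.9, 1.4, 1.5]
gripper_width: 0.895
gripper_force: 0.0
time_s: 7.9
tcp_pos: [0.3513, 0.2768, 0.1509]
ee_rot: [[-1.0, -0.001, 0.001], [-0.001, 1.0, 0.001], [-0.001, 0.001, -1.0]]
wrist_force: [-0.6, 0.2, 0.0]
gripper_width: 0.984
gripper_force: 0.0
7.9 [0.3513 0.2768 0.1509] yaw x -179.9 width 85.6 F 0.0
px [373. 338.] rect [538.  409.3 424.9  29.3 -89.6] tool shift [-0.1868  0.1322  0.0002]
px [430. 290.] rect [474.4 468.9  69.8  29.1  13.1] tool shift [-0.1233  0.1919  0.0002]
px [116. 292.] rect [473.7  84.2  70.   27.   -5.4] tool shift [-1.221e-01 -1.928e-01 -1.000e-04]
px [277. 193.] rect [347.1 280.5  41.7  41.7 -89.9] tool shift [ 0.0042  0.0037 -0.    ]
px [188. 196.] rect [352.  183.5  63.9  16.2  41.3] tool shift [-0.0005 -0.0933 -0.0001]
px [ 40. 185.] rect [342.1  22.4  98.4  23.8  -0.5] tool shift [ 9.600e-03 -2.544e-01 -2.000e-04]
```

View pics/w3.png

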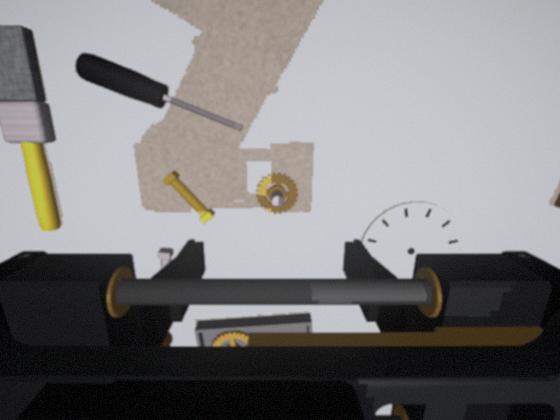

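The small wheel is at px (277,193), giving (0.349,0.279). The decoy at (188,196) is clear of the fingers. The large wheel lies in the tray at (230,340). I descend and grip.

```bash
python3 -m handwheel '[[[0,0,0,0.002,0.002,0.035,0.05],[0,0,0,0,0,0.035,0.05],[0,0,0,0,0,0.035,0.05],[0,0,0,0,0,0.019,0.045],[0,0,0,0,0,0.009,0.04],[0,0,0,0,0,0,0.04],[0,0,0,0,0,0,0],[0,0,0,0,0,0,0],[0,0,0,0,0,0,0],[0,0,0,0,0,0,0],[0,0,0,0,0,0,0],[0,0,0,0,0,0,0]]]'
```

```text
time_s: 9.15
tcp_pos: [0.35, 0.2787, 0.0181]
ee_rot: [[-1.0, 0.001, 0.001], [0.001, 1.0, 0.001], [-0.001, 0.001, -1.0]]
wrist_force: [-0.5, 0.2, 5.2]
gripper_width: 0.122
gripper_force: 30.0
```

```bash
python3 -m handwheel '[[[0,0,0,0,0,-0.015,0],[0,0,0,0,0,-0.03,0],[0,0,0,0,0,-0.03,0],[0,0,0,0,0,-0.03,0],[0,0,0,-0.044,0.001,0,0],[0,0,0,-0.044,0.001,0,0],[0,0,0,-0.044,0.001,0,0],[0,0,0,-0.044,0.001,0,0],[0,0,0,-0.044,0.001,0,0],[0,0,0,-0.044,0.001,0,0],[0,0,0,0,0,0,0],[0,0,0,0,0,0,0]]]'
python3 look.py w4 0.005 | head -1
```

```text
time_s: 10.35
tcp_pos: [0.6138, 0.2832, 0.1208]
ee_rot: [[-1.0, 0.003, -0.003], [0.003, 1.0, -0.001], [0.003, -0.001, -1.0]]
wrist_force: [-0.5, -0.1, -0.2]
gripper_width: 0.128
gripper_force: 30.0
10.35 [0.6138 0.2832 0.1208] yaw x 179.8 width 11.2 F 29.999674558639526
```

```bash
python3 -m handwheel '[[[0,0,0,0,0,0.02,0],[0,0,0,0,0,0.03,0],[0,0,0,0,0,0.025,0],[0,0,0,0,0,0.012,0],[0,0,0,0,0,0.004,0],[0,0,0,0,0,0,0],[0,0,0,0,0,0,0]]]'; python3 -m handwheel '[[[0,0,0,0,0,0.002,0],[0,0,0,0,0,0.002,0],[0,0,0,0,0,0.001,0],[0,0,0,0,0,0.001,0],[0,0,0,0,0,0,0],[0,0,0,0,0,0,0]]]'
```

```text
time_s: 11.1
tcp_pos: [0.6145, 0.2846, 0.0332]
ee_rot: [[-1.0, 0.001, 0.002], [0.001, 1.0, 0.001], [-0.002, 0.001, -1.0]]
wrist_force: [0.5, 0.3, -0.4]
gripper_width: 0.124
gripper_force: 30.0
time_s: 11.7
tcp_pos: [0.6139, 0.284, 0.0255]
ee_rot: [[-1.0, 0.001, -0.0], [0.001, 1.0, -0.0], [0.0, -0.0, -1.0]]
wrist_force: [-0.1, 0.2, -0.4]
gripper_width: 0.125
gripper_force: 30.0
```

```bash
python3 -m handwheel '[[[0,0,0,0,0,0.001,0],[0,0,0,0,0,0.001,0],[0,0,0,0,0,0.001,0],[0,0,0,0,0,0,0],[0,0,0,0,0,0,0]]]'; python3 -m handwheel '[[[0,0,0,0,0,0.001,0],[0,0,0,0,0,0,0],[0,0,0,0,0,0,0]]]'
```

```text
time_s: 12.2
tcp_pos: [0.6138, 0.284, 0.0225]
ee_rot: [[-1.0, 0.001, -0.0], [0.001, 1.0, -0.0], [0.0, -0.0, -1.0]]
wrist_force: [-1.4, -0.3, 0.1]
gripper_width: 0.129
gripper_force: 30.0
time_s: 12.5
tcp_pos: [0.614, 0.284, 0.0223]
ee_rot: [[-1.0, 0.001, 0.0], [0.001, 1.0, 0.0], [-0.0, 0.0, -1.0]]
wrist_force: [-1.9, 0.0, 4.9]
gripper_width: 0.129
gripper_force: 30.0
```

Set down. I release and go over the first pillar, turning 3.5°.

```bash
python3 -m handwheel '[[[0,0,0,0,0,0,0.03],[0,0,0,0,0,0,0.03],[0,0,0,0,0,0,0.03],[0,0,0,0,0,-0.02,0.03],[0,0,0,0,0,-0.03,0.03],[0,0,0,0,0,-0.04,0.05],[0,0,0,0,0,-0.04,0.06],[0,0,0,0.042,-0.034,0,0.06],[0,0,0,0.042,-0.034,0,0.06],[0,0,0,0.042,-0.034,0,0.06],[0,0,0,0.042,-0.034,0,0.06],[0,0,0.6,0,0,0,0.06]]]'
python3 -m handwheel '[[[0,0,0,0,0,0,0.06],[0,0,0,0,0,0,0.06]]]'; python3 look.py w5 0.005 |head -1
```

```text
time_s: 13.7
tcp_pos: [0.4515, 0.1533, 0.1502]
ee_rot: [[-0.998, 0.068, -0.007], [0.068, 0.998, -0.003], [0.007, -0.003, -1.0]]
wrist_force: [0.2, 0.5, 0.3]
gripper_width: 0.687
gripper_force: 0.0
time_s: 13.9
tcp_pos: [0.4592, 0.159, 0.152]
ee_rot: [[-0.998, 0.062, 0.002], [0.062, 0.998, 0.001], [-0.002, 0.001, -1.0]]
wrist_force: [0.2, -0.4, 0.2]
gripper_width: 0.688
gripper_force: 0.0
13.9 [0.4592 0.159  0.152 ] yaw x 176.4 width 59.9 F 0.0
```

View pics/w5.png

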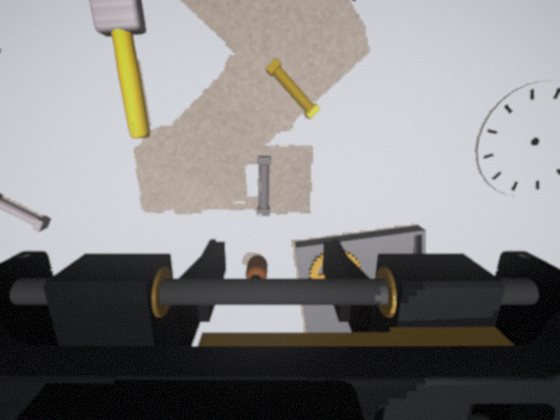

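The steel pillar runs from px (264,157) to (264,213), parallel to the tool's x. The yellow one is away at (293,88).

```bash
python3 - <<'E'
from h import *
s=r.sense();p=cast("wrist",[(264,156),(264,214)],.012,s);m=p.mean(0);d=p[1]-p[0];print(p.round(4),m.round(4),np.linalg.norm(d),np.degrees(np.arctan2(d[1],d[0])));E=np.array(s["ee_rot"]);print(E.T@(m-s["tcp_pos"]))
E
```

```text
[[0.4139 0.152  0.012 ]
 [0.4768 0.1475 0.012 ]] [0.4453 0.1497 0.012 ] 0.06309418424197209 -4.097320937331695
[ 0.01354243 -0.01044132  0.13975006]
```

```bash
python3 -m handwheel '[[[0,0,0,0.0135,-0.0095,0.03,0.045],[0,0,0,0,0,0.035,0.04],[0,0,0,0,0,0.035,0.04],[0,0,0,0,0,0.028,0.04],[0,0,0,0,0,0.01,0.04],[0,0,0,0,0,0.003,0.04],[0,0,0,0,0,0,0.04],[0,0,0,0,0,0,0.04]]]'
```

```text
time_s: 14.75
tcp_pos: [0.4453, 0.1505, 0.0117]
ee_rot: [[-0.998, 0.063, 0.002], [0.063, 0.998, 0.002], [-0.002, 0.002, -1.0]]
wrist_force: [-0.1, 0.7, -0.3]
gripper_width: 0.458
gripper_force: 0.0
```

```bash
python3 -m handwheel '[[[0,0,0,0,0,0.004,0.04],[0,0,0,0,0,0.003,0.04],[0,0,0,0,0,0,0],[0,0,0,0,0,0,0],[0,0,0,0,0,0,0],[0,0,0,0,0,0,0],[0,0,0,0,0,0,0],[0,0,0,0,0,0,0]]]'
```

```text
time_s: 15.55
tcp_pos: [0.4442, 0.1497, 0.0036]
ee_rot: [[-0.998, 0.064, 0.0], [0.064, 0.998, 0.0], [-0.0, 0.0, -1.0]]
wrist_force: [-0.2, -0.6, 0.3]
gripper_width: 0.115
gripper_force: 30.0
```

Gripped (10 mm, 30 N). I lift, turn to the tray's axis, and carry to the far half of the long tray.

```bash
python3 -m handwheel '[[[0,0,0,0,0,-0.02,0],[0,0,0,0,0,-0.035,0],[0,0,-0.64,0,0,-0.035,0],[0,0,-0.64,0,0,-0.03,0],[0,0,0,-0.0315,-0.025,0,0],[0,0,0,-0.0315,-0.025,0,0],[0,0,0,-0.0315,-0.025,0,0],[0,0,0,-0.0315,-0.025,0,0],[0,0,0,-0.0315,-0.025,0,0],[0,0,0,-0.0315,-0.025,0,0],[0,0,0,-0.0315,-0.025,0,0],[0,0,0,0,0,0,0]]]'
python3 -m handwheel '[[[0,0,0,0,0,0,0],[0,0,0,0,0,0,0]]]'; python3 look.py w6 0.005 |head -1
```

```text
time_s: 16.75
tcp_pos: [0.6792, -0.0124, 0.1219]
ee_rot: [[-0.998, -0.066, 0.0], [-0.066, 0.998, -0.001], [-0.0, -0.001, -1.0]]
wrist_force: [-1.1, 0.1, -0.8]
gripper_width: 0.117
gripper_force: 30.0
time_s: 16.95
tcp_pos: [0.6754, -0.009, 0.1231]
ee_rot: [[-0.998, -0.07, -0.002], [-0.07, 0.998, 0.0], [0.002, 0.0, -1.0]]
wrist_force: [-0.0, 0.6, -0.4]
gripper_width: 0.117
gripper_force: 30.0
16.95 [ 0.6754 -0.009   0.1231] yaw x -176.0 width 10.1 F 29.966382086277008
```

View pics/w6.png

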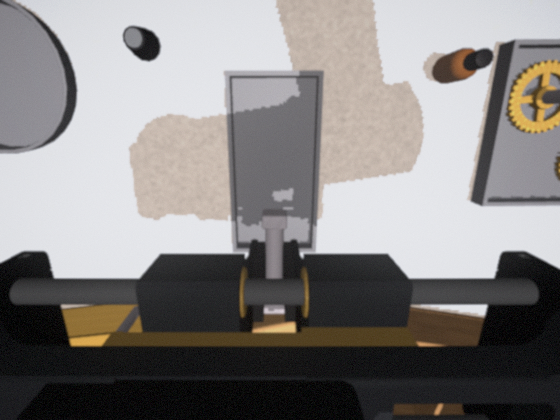

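The pillar is held straight, its near end at px (275,215). Tray rim corners are at (226,73), (322,73), (233,250) and (316,250). I check the centre.

```bash
python3 - <<'E'
from h import *
s=r.sense();p=cast("wrist",[(226,73),(322,73),(233,250),(316,250)],.018,s);print(p.round(4),p.mean(0));E=np.array(s["ee_rot"]);print(E.T@(p.mean(0)-s["tcp_pos"]));print(cast("wrist",(275,215),.125,s))
E
```

```text
[[ 0.5595 -0.0577  0.018 ]
 [ 0.5537  0.0236  0.018 ]
 [ 0.7232 -0.0465  0.018 ]
 [ 0.7172  0.0372  0.018 ]] [ 0.63841178 -0.01084824  0.018     ]
[0.03694959 0.00050339 0.1055246 ]
[[ 0.64806925 -0.00995864  0.125     ]]
```

```bash
python3 -m handwheel '[[[0,0,0,0.002,0,0.025,0],[0,0,0,0,0,0.03,0],[0,0,0,0,0,0.03,0],[0,0,0,0,0,0.016,0],[0,0,0,0,0,0.006,0],[0,0,0,0,0,0,0],[0,0,0,0,0,0,0],[0,0,0,0,0,0.002,0],[0,0,0,0,0,0,0],[0,0,0,0,0,0,0]]]'
```

```text
time_s: 18.0
tcp_pos: [0.6747, -0.0095, 0.0152]
ee_rot: [[-0.998, -0.07, 0.001], [-0.07, 0.998, 0.0], [-0.001, 0.0, -1.0]]
wrist_force: [-0.6, -0.5, -0.2]
gripper_width: 0.113
gripper_force: 30.0
```

```bash
python3 -m handwheel '[[[0,0,0,0,0,0.002,0],[0,0,0,0,0,0.002,0],[0,0,0,0,0,0.001,0],[0,0,0,0,0,0.001,0],[0,0,0,0,0,0.001,0],[0,0,0,0,0,0,0],[0,0,0,0,0,0,0]]]'; python3 -m handwheel '[[[0,0,0,0,0,0.001,0],[0,0,0,0,0,0,0],[0,0,0,0,0,0,0]]]'
```

```text
time_s: 18.7
tcp_pos: [0.6744, -0.0096, 0.0077]
ee_rot: [[-0.998, -0.07, 0.0], [-0.07, 0.998, -0.0], [-0.0, -0.0, -1.0]]
wrist_force: [-0.7, 0.1, 1.3]
gripper_width: 0.113
gripper_force: 30.0
time_s: 19.0
tcp_pos: [0.6745, -0.0096, 0.0077]
ee_rot: [[-0.998, -0.07, 0.0], [-0.07, 0.998, -0.0], [-0.0, -0.0, -1.0]]
wrist_force: [-1.9, 0.2, 5.2]
gripper_width: 0.112
gripper_force: 30.0
```

Set down. I release, rise, go to the second pillar and turn to its line (55.7°).

```bash
python3 -m handwheel '[[[0,0,0,0,0,0,0.024],[0,0,0,0,0,0,0.024],[0,0,0,0,0,-0.02,0.024],[0,0,0,0,0,-0.04,0.024],[0,0,0,0,0,-0.04,0.06],[0,0,0,0,0,-0.04,0.06],[0,0,0,0.0372,-0.0173,0,0.06],[0,0,0,0.0372,-0.0173,0,0.06],[0,0,0,0.0372,-0.0173,0,0.06],[0,0,0,0.0372,-0.0173,0,0.06],[0,0,0,0.0372,-0.0173,0,0.06],[0,0,0,0.0372,-0.0173,0,0.06]]]'
python3 -m handwheel '[[[0,0,-1.23,0,0,0,0.06],[0,0,-1.23,0,0,0,0.06],[0,0,-1.23,0,0,0,0.06],[0,0,-1.23,0,0,0,0.06],[0,0,-1.23,0,0,0,0.06],[0,0,-1.23,0,0,0,0.06],[0,0,-1.23,0,0,0,0.06],[0,0,0,0,0,0,0.06],[0,0,0,0,0,0,0.06]]]'; python3 look.py w7 0.005 |head -1
```

```text
time_s: 20.2
tcp_pos: [0.4575, -0.1294, 0.1464]
ee_rot: [[-0.998, -0.07, 0.0], [-0.07, 0.998, 0.0], [-0.0, 0.0, -1.0]]
wrist_force: [0.0, -1.4, 0.6]
gripper_width: 0.687
gripper_force: 0.0
time_s: 21.1
tcp_pos: [0.459, -0.1287, 0.1464]
ee_rot: [[-0.566, -0.824, -0.0], [-0.824, 0.566, 0.0], [-0.0, 0.0, -1.0]]
wrist_force: [0.5, -0.3, 0.7]
gripper_width: 0.69
gripper_force: 0.0
21.1 [ 0.459  -0.1287  0.1464] yaw x -124.5 width 60.0 F 0.0
```

View pics/w7.png

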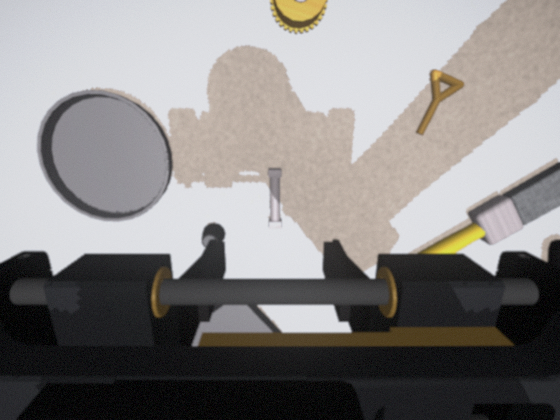

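The pillar runs px (275,169)–(275,226), aligned with the tool. The black object at (213,235) is clear of the partly open fingers.

```bash
python3 - <<'E'
from h import *
s=r.sense();p=cast("wrist",[(275,168),(275,227)],.012,s);m=p.mean(0);d=p[1]-p[0];print(m.round(4),np.linalg.norm(d),np.degrees(np.arctan2(d[1],d[0])));E=np.array(s["ee_rot"]);print(E.T@(m-s["tcp_pos"]))
E
```

```text
[ 0.4569 -0.1283  0.012 ] 0.06468147048673581 55.66048275095923
[0.00088365 0.00196255 0.13442853]
```

```bash
python3 -m handwheel '[[[0,0,0,0.001,0.0015,0.03,0.045],[0,0,0,0,0,0.035,0.036],[0,0,0,0,0,0.035,0.036],[0,0,0,0,0,0.025,0.036],[0,0,0,0,0,0.01,0.036],[0,0,0,0,0,0.003,0.036],[0,0,0,0,0,0,0.036],[0,0,0,0,0,0,0.036]]]'
```

```text
time_s: 21.95
tcp_pos: [0.4584, -0.1287, 0.0097]
ee_rot: [[-0.564, -0.826, 0.003], [-0.826, 0.564, 0.0], [-0.002, -0.002, -1.0]]
wrist_force: [0.1, 0.1, 1.6]
gripper_width: 0.415
gripper_force: 0.0
```

```bash
python3 -m handwheel '[[[0,0,0,0,0,0.004,0.036],[0,0,0,0,0,0.0015,0.036],[0,0,0,0,0,0,0],[0,0,0,0,0,0,0],[0,0,0,0,0,0,0],[0,0,0,0,0,0,0],[0,0,0,0,0,0,0],[0,0,0,0,0,0,0]]]'
```

```text
time_s: 22.75
tcp_pos: [0.4573, -0.1287, 0.0031]
ee_rot: [[-0.564, -0.826, 0.0], [-0.826, 0.564, -0.0], [-0.0, -0.0, -1.0]]
wrist_force: [-1.2, -0.1, 0.5]
gripper_width: 0.108
gripper_force: 30.0
```

Gripped. I lift, turn back, and carry to the near half of the long tray.

```bash
python3 -m handwheel '[[[0,0,0,0,0,-0.02,0],[0,0,0,0,0,-0.035,0],[0,0,0,0,0,-0.035,0],[0,0,0,0,0,-0.03,0],[0,0,1.23,0,0,0,0],[0,0,1.23,0,0,0,0],[0,0,1.23,0,0,0,0],[0,0,1.23,0,0,0,0],[0,0,1.23,0,0,0,0],[0,0,1.23,0,0,0,0],[0,0,1.23,0,0,0,0],[0,0,0,0,0,0,0]]]'
python3 -m handwheel '[[[0,0,0,-0.03,0.021,0,0],[0,0,0,-0.03,0.021,0,0],[0,0,0,-0.03,0.021,0,0],[0,0,0,-0.03,0.021,0,0],[0,0,0,-0.03,0.021,0,0],[0,0,0,0,0,0,0],[0,0,0,0,0,0,0]]]';python3 look.py w8 0.005 |head -1
```

```text
time_s: 23.95
tcp_pos: [0.4569, -0.1287, 0.1228]
ee_rot: [[-0.998, -0.07, -0.001], [-0.07, 0.998, 0.0], [0.001, 0.0, -1.0]]
wrist_force: [0.2, -0.2, -0.7]
gripper_width: 0.114
gripper_force: 30.0
time_s: 24.65
tcp_pos: [0.5992, -0.013, 0.1222]
ee_rot: [[-0.997, -0.073, -0.002], [-0.073, 0.997, -0.0], [0.002, 0.0, -1.0]]
wrist_force: [-0.3, -0.7, -0.8]
gripper_width: 0.116
gripper_force: 30.0
24.65 [ 0.5992 -0.013   0.1222] yaw x -175.8 width 10.0 F 29.999294579029083
```

View pics/w8.png

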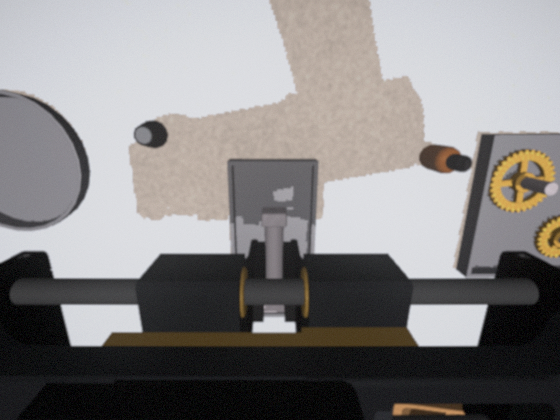

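Both wheels lie in the square tray. The pillar is straight over the long tray's near half. I lower it.

```bash
python3 -m handwheel '[[[0,0,0,0.003,0,0.025,0],[0,0,0,0,0,0.03,0],[0,0,0,0,0,0.03,0],[0,0,0,0,0,0.016,0],[0,0,0,0,0,0.006,0],[0,0,0,0,0,0,0],[0,0,0,0,0,0,0],[0,0,0,0,0,0.002,0],[0,0,0,0,0,0,0],[0,0,0,0,0,0,0]]]'
```

```text
time_s: 25.7
tcp_pos: [0.5968, -0.0136, 0.0146]
ee_rot: [[-0.998, -0.07, 0.001], [-0.07, 0.998, 0.0], [-0.001, 0.0, -1.0]]
wrist_force: [0.3, -0.8, -0.1]
gripper_width: 0.118
gripper_force: 30.0
```

```bash
python3 -m handwheel '[[[0,0,0,0,0,0.002,0],[0,0,0,0,0,0.002,0],[0,0,0,0,0,0.001,0],[0,0,0,0,0,0.001,0],[0,0,0,0,0,0.001,0],[0,0,0,0,0,0,0],[0,0,0,0,0,0,0]]]'; python3 -m handwheel '[[[0,0,0,0,0,0.001,0],[0,0,0,0,0,0,0],[0,0,0,0,0,0,0]]]'
```

```text
time_s: 26.4
tcp_pos: [0.5965, -0.0137, 0.0071]
ee_rot: [[-0.998, -0.07, -0.0], [-0.07, 0.998, -0.0], [0.0, -0.0, -1.0]]
wrist_force: [-0.8, -0.6, 1.5]
gripper_width: 0.113
gripper_force: 30.0
time_s: 26.7
tcp_pos: [0.5965, -0.0137, 0.0071]
ee_rot: [[-0.998, -0.07, 0.0], [-0.07, 0.998, -0.0], [-0.0, -0.0, -1.0]]
wrist_force: [-2.7, 0.2, 5.6]
gripper_width: 0.114
gripper_force: 30.0
```

```bash
python3 -m handwheel '[[[0,0,0,0,0,0,0.024],[0,0,0,0,0,0,0.024],[0,0,0,0,0,-0.02,0.024],[0,0,0,0,0,-0.04,0.024],[0,0,0,0,0,-0.04,0.087],[0,0,0,0,0,-0.04,0.087],[0,0,0,0.0345,-0.0295,0,0.087],[0,0,0,0.0345,-0.0295,0,0.087],[0,0,0,0.0345,-0.0295,0,0.087],[0,0,0,0.0345,-0.0295,0,0.087],[0,0,0,0.0345,-0.0295,0,0.087],[0,0,0,0.0345,-0.0295,0,0.087]]]'
python3 -m handwheel '[[[0,0,0,0.0345,-0.0295,0,0.087],[0,0,0,0.0345,-0.0295,0,0.087],[0,0,0,0,0,0,0.087],[0,0,0,0,0,0,0.087],[0,0,0,0,0,0,0.087]]]'; python3 look.py w9 0.026
python3 - <<'E'
from h import *
print(cast("top",(424.1,278.5),.034))
E
```

```text
time_s: 27.9
tcp_pos: [0.401, -0.2057, 0.146]
ee_rot: [[-0.998, -0.071, 0.0], [-0.071, 0.998, -0.0], [-0.0, -0.0, -1.0]]
wrist_force: [0.1, -1.2, 1.3]
gripper_width: 0.921
gripper_force: 0.0
time_s: 28.4
tcp_pos: [0.3384, -0.2683, 0.1461]
ee_rot: [[-0.998, -0.071, 0.001], [-0.071, 0.998, -0.0], [-0.001, -0.0, -1.0]]
wrist_force: [-0.3, 0.9, 0.3]
gripper_width: 1.0
gripper_force: 0.0
28.4 [ 0.3384 -0.2683  0.1461] yaw x -176.0 width 87.0 F 0.0
px [388. 338.] rect [ 491.1 -112.   341.8   26.   -86.1] tool shift [-1.634e-01  1.451e-01  1.000e-04]
px [432. 288.] rect [430.7 -83.9  66.3  27.1  18.7] tool shift [-0.1051  0.1774  0.    ]
px [115. 291.] rect [ 455.  -437.8   67.2   26.6  -10.7] tool shift [-1.043e-01 -1.773e-01  1.000e-04]
px [116. 244.] rect [ 389.6 -435.9   90.6   43.8   87.2] tool shift [-3.920e-02 -1.708e-01  1.000e-04]
px [544. 217.] rect [335.4  12.3  88.4  24.4  -0.8] tool shift [-1.680e-02  2.801e-01 -1.000e-04]
px [275. 196.] rect [ 332.1 -268.    48.9   45.3    4.1] tool shift [ 0.0063  0.0007 -0.    ]
px [422. 142.] rect [ 273.7 -133.6   54.9   29.6   20.3] tool shift [ 5.500e-02  1.389e-01 -1.000e-04]
[[ 0.3366152  -0.26825893  0.034     ]]
```

View pics/w9.png

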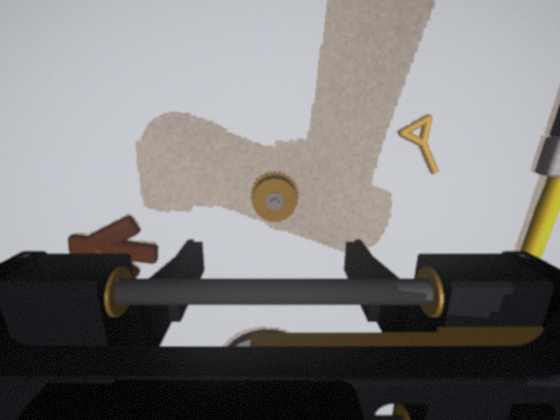

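The barrel is at px (275,197), peg at (275,201), giving (0.335,-0.268). Both views agree within 3 mm, and it is clear of everything. I descend.

```bash
python3 -m handwheel '[[[0,0,0,0.003,0,0.03,0.087],[0,0,0,0,0,0.035,0.087],[0,0,0,0,0,0.035,0.087],[0,0,0,0,0,0.022,0.075],[0,0,0,0,0,0.01,0.07],[0,0,0,0,0,0.003,0.07],[0,0,0,0,0,0,0.07],[0,0,0,0,0,0,0.07]]]'
```

```text
time_s: 29.25
tcp_pos: [0.3359, -0.2688, 0.012]
ee_rot: [[-0.997, -0.071, 0.002], [-0.071, 0.997, -0.001], [-0.002, -0.001, -1.0]]
wrist_force: [0.3, 0.1, 0.0]
gripper_width: 0.808
gripper_force: 0.0
```

```bash
python3 -m handwheel '[[[0,0,0,0,0,0.003,0.07],[0,0,0,0,0,0,0.07],[0,0,0,0,0,0,0.03],[0,0,0,0,0,0,0.03],[0,0,0,0,0,0,0.03],[0,0,0,0,0,0,0.03],[0,0,0,0,0,0,0.03],[0,0,0,0,0,0,0.03]]]'
```

```text
time_s: 30.05
tcp_pos: [0.3347, -0.2686, 0.0081]
ee_rot: [[-0.998, -0.07, -0.0], [-0.07, 0.998, 0.0], [0.0, 0.0, -1.0]]
wrist_force: [-0.1, 0.5, 0.8]
gripper_width: 0.525
gripper_force: 30.0
```

Gripped: 45.7 mm, 30 N. I lift and carry to the dish.

```bash
python3 -m handwheel '[[[0,0,0,0,0,-0.02,0.03],[0,0,0,0,0,-0.035,0.03],[0,0,0,0,0,-0.035,0.03],[0,0,0,0,0,-0.03,0.03],[0,0,0,-0.04,-0.0013,0,0.03],[0,0,0,-0.04,-0.0013,0,0.03],[0,0,0,-0.04,-0.0013,0,0.03],[0,0,0,-0.04,-0.0013,0,0.03],[0,0,0,-0.04,-0.0013,0,0.03],[0,0,0,-0.04,-0.0013,0,0.03],[0,0,0,0,0,0,0.03],[0,0,0,0,0,0,0.03]]]'
python3 look.py w10 0.026|head -1
```

```text
time_s: 31.25
tcp_pos: [0.5741, -0.259, 0.126]
ee_rot: [[-0.998, -0.07, -0.004], [-0.07, 0.998, 0.001], [0.004, 0.002, -1.0]]
wrist_force: [-0.7, 0.8, -3.4]
gripper_width: 0.52
gripper_force: 30.0
31.25 [ 0.5741 -0.259   0.126 ] yaw x -176.0 width 45.2 F 29.99926596879959
```

View pics/w10.png

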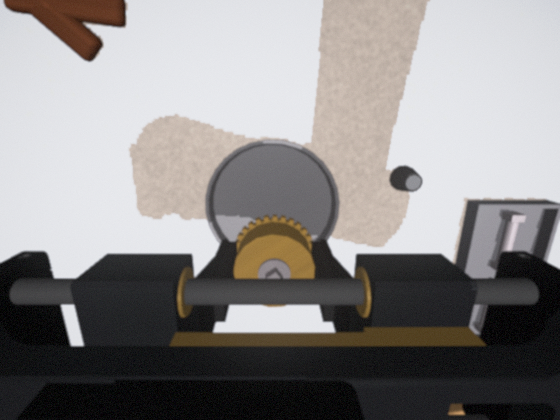

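The barrel is level above the dish, whose rim is centred at about px (272,203). I lower it.

```bash
python3 -m handwheel '[[[0,0,0,0,0,0.025,0.03],[0,0,0,0,0,0.03,0.03],[0,0,0,0,0,0.03,0.03],[0,0,0,0,0,0.015,0.03],[0,0,0,0,0,0.005,0.03],[0,0,0,0,0,0.001,0.03],[0,0,0,0,0,0,0.03],[0,0,0,0,0,0,0.03],[0,0,0,0,0,0,0.03],[0,0,0,0,0,0,0.03]]]'; python3 -m handwheel '[[[0,0,0,0,0,0.002,0.03],[0,0,0,0,0,0.002,0.03],[0,0,0,0,0,0.001,0.03],[0,0,0,0,0,0,0.03],[0,0,0,0,0,0,0.03]]]'
```

```text
time_s: 32.3
tcp_pos: [0.575, -0.2597, 0.0228]
ee_rot: [[-0.998, -0.07, 0.001], [-0.07, 0.998, -0.0], [-0.001, -0.0, -1.0]]
wrist_force: [-0.8, 0.6, -1.9]
gripper_width: 0.52
gripper_force: 30.0
time_s: 32.8
tcp_pos: [0.5747, -0.2596, 0.0169]
ee_rot: [[-0.998, -0.07, -0.0], [-0.07, 0.998, -0.0], [0.0, 0.0, -1.0]]
wrist_force: [0.1, -0.1, -2.4]
gripper_width: 0.521
gripper_force: 30.0
```

```bash
python3 -m handwheel '[[[0,0,0,0,0,0.001,0.03],[0,0,0,0,0,0.001,0.03],[0,0,0,0,0,0.001,0.03],[0,0,0,0,0,0.001,0.03],[0,0,0,0,0,0,0.03],[0,0,0,0,0,0,0.03]]]'; python3 -m handwheel '[[[0,0,0,0,0,0.001,0.03],[0,0,0,0,0,0,0.03],[0,0,0,0,0,0,0.03]]]'
```

```text
time_s: 33.4
tcp_pos: [0.5747, -0.2596, 0.013]
ee_rot: [[-0.998, -0.07, -0.0], [-0.07, 0.998, -0.0], [0.0, -0.0, -1.0]]
wrist_force: [0.2, -0.3, -2.8]
gripper_width: 0.52
gripper_force: 30.0
time_s: 33.7
tcp_pos: [0.5749, -0.2597, 0.0122]
ee_rot: [[-0.998, -0.07, 0.0], [-0.07, 0.998, -0.0], [-0.0, -0.0, -1.0]]
wrist_force: [0.4, -0.3, -0.6]
gripper_width: 0.521
gripper_force: 30.0
```

Load is now taken by the floor. I release, rise, back off, and check from above.

```bash
python3 -m handwheel '[[[0,0,0,0,0,0,0.062],[0,0,0,0,0,0,0.062],[0,0,0,0,0,0,0.062],[0,0,0,0,0,-0.015,0.062],[0,0,0,0,0,-0.03,0.062],[0,0,0,0,0,-0.04,0.062],[0,0,0,0,0,-0.04,0.062],[0,0,0,0,0,-0.04,0.062],[0,0,0,0.04,-0.01,0,0.062],[0,0,0,0.04,-0.01,0,0.062],[0,0,0,0.04,-0.01,0,0.062],[0,0,0,0.04,-0.01,0,0.062]]]'
python3 -m handwheel '[[[0,0,0,0.01,-0.045,0,0.062],[0,0,0,0.01,-0.045,0,0.062],[0,0,0,0.01,-0.045,0,0.062],[0,0,0,0.01,-0.045,0,0.062],[0,0,0,0,0,0,0.062],[0,0,0,0,0,0,0.062]]]'
python3 - <<'E'
from h import *
a=cams.capture("top")[90:240,120:460,::-1];b=cams.capture("scene")[130:365,160:430,::-1]
a=cv2.resize(a,(680,300),interpolation=2);b=cv2.resize(b,(345,300),interpolation=2)
cv2.imwrite("pics/end.png",cv2.convertScaleAbs(np.vstack([a,np.pad(b,((0,0),(0,335),(0,0)))]),alpha=1.5))
E
```

```text
time_s: 34.9
tcp_pos: [0.4164, -0.311, 0.1775]
ee_rot: [[-0.998, -0.071, 0.001], [-0.071, 0.998, -0.0], [-0.001, -0.0, -1.0]]
wrist_force: [-0.1, -0.9, 0.4]
gripper_width: 0.713
gripper_force: 0.0
time_s: 35.5
tcp_pos: [0.3898, -0.4937, 0.1764]
ee_rot: [[-0.998, -0.068, -0.001], [-0.068, 0.998, 0.001], [0.001, 0.001, -1.0]]
wrist_force: [-0.4, 0.0, 0.2]
gripper_width: 0.707
gripper_force: 0.0
```

View pics/end.png

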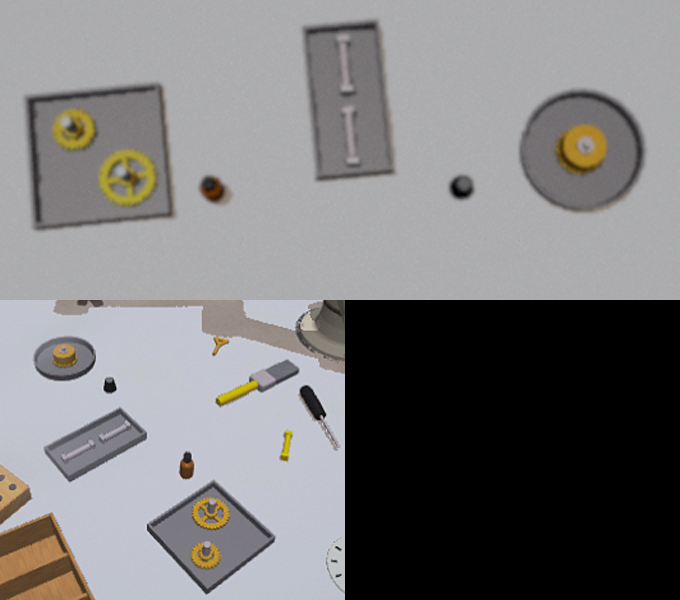

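In both views the wheels lie flat and apart in the square tray (top crop px (73,128) and (127,177)). The pillars lie flat in the long tray, at (345,63) and (350,135). The barrel stands peg up in the dish at (583,147), and the oiler is unmoved at (211,188). I hand the job in.

```bash
python3 -c "
from station import r
print(r.finish_job())"
```

```text
the job is handed in; nothing more can be done
None
```

I handed the job in at about 36 s: both wheels are in the square tray, both steel pillars in the long tray, the barrel stands peg up in the dish, and the oiler is unmoved; the hand-in gave no verdict.

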